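# Switch on a pH logger against the bench plate and clamp it

## Robot

A 6-joint arm with a two-finger parallel gripper is mounted at the origin on the work surface. World frame = base frame: x ahead of the robot, y to its left, z up, the work surface at z = 0. Lengths are in m, angles in rad, forces in N, time in s.
With the tool pointing down it reaches from about 0.325 to 0.85 m from the base axis. Payload 15.5 kg.
Tool frame: the origin (TCP) lies midway between the tips of the shut fingers; the grasp point (between the pads) lies 19 mm behind it; z points along the fingers, y is the line along which they close (so a half turn about z gives the same grasp; the last joint's range is limited). The gripper opens to 91 mm and grips with 3 to 60 N. Pads are 32 mm wide; open, the fingers measure 118 mm over their backs; the gripper's body (76 mm by 178 mm) begins 60 mm behind the grasp point.
Start: joints at [1.238, 0.494, 1.345, -0, 1.302, -0.096], TCP at [0.147, 0.608, 0.214] pointing down, gripper open.
Joint ranges: [-2.91, 2.91], [-0.82, 2.16], [0.22, 2.67], [-1.22, 4.37], [0.12, 2.79], [-3.08, 3.08]. Speed limits (rad/s): [1.89, 1.89, 2.57, 3.01, 3.01, 3.01].

## Interface

Orientations are given as a 3x3 rotation matrix whose columns are the frame's x, y, z axes.
In Python, from rig import ctrl gives the robot as it stands.
- The arm moves only by the tool move_arm, never from a script. Its argument "targets" is one flat list of numbers, 4 for each row, row after row: the shift along the world's x, y, z in mm, then the turn about the world's z in rad. A call has 1 to 20 rows; each row is the pose to reach, as a shift and turn from the pose commanded when the call began; what a row does not reach only later rows make up. A row lasts 1/10 s, in which the tool goes at most 50 mm and 8.59 degrees, less where a joint would pass 70% of its speed; a pose out of reach is approached as far as the arm can. A call with a gripper value outside its range is refused whole. "grip" is the opening, from 0 (shut) to 1 (fully open), set as the call begins (left out, the last holds). The fingers move at their own pace and stop on an object; "force" is the grip in N (left out, the last holds). Time passes only in rows, so rows that repeat a pose let the fingers close. It gives the time, the measured TCP pose, the force, the opening and the grip force at its end, in the units of the state.
- ctrl.get_obs(): the state, without advancing time (a new reading comes with each control period).
- ctrl.read_camera(name): name is "scene" or "top" or "wrist"; returns a dict with "pixels" (384x512x3 uint8, red, green, blue), "z_map" (384x512 float32, m along the optical axis (not along the pixel's ray), 0 where there is no reading), "fov_y" (degrees; the focal length in pixels is half the picture's height over the tangent of half this angle, whatever the lens; pixels are square), "cx", "cy" (the principal point, pixels), "k1" (the pictures are not rectified: a ray, as slopes to the right and down, at radius r is drawn at 1 + k1 r^2 times it, then the intrinsics apply), "origin" and "rotation" of the camera in the world; the wrist camera has in their place "T_tool_cam" (4x4, takes a point from camera to tool coordinates, whose origin is the TCP and whose axes are the flange's). Camera axes: x right, y up, looking along -z (the intrinsics and any distortion apply to the point x, -y, -z); pixel columns grow to the right and rows downward; lengths in m; the calibration is good to about 2 mm. A picture is of the moment at which its call begins: read the wrist's pose just before it.
- ctrl.sign_off(): hands the job in; it is judged then, once.
The state is a dict: "time_s": time; "joint_pos": joint angles; "dq": joint speeds; "tau": joint torques, N m; "tool_pos": TCP position; "ee_rot": TCP orientation; "contact_force": force on the tool from outside, world axes, zero at the start; "torque": the same for the moment, N m; "gripper_width": finger opening in m; "grasp_force": force on a finger pad.
Only numpy, scipy, OpenCV 4.12 (cv2) and the standard library are available. Lean on these libraries where they do the work, as an engineer would, in place of code of your own. Each camera call takes 0.05 s, during which the arm holds its last target. There are 200 camera calls.

## Task

Lift the pH logger out of its rack, push it down on the steel plate until the button in its foot is fully home, and let go so that it stands there on its own. Then take it again by its narrow sides, stand it on the seat of the cam clamp and let go, and swing the clamp's lever round until the cam's high point bears on the follower and the sprung pad holds the logger, upright and with its button still in. Never let the logger fall over, and do not push the glassware and bottles around it about or tip them over.

Things in the scene. Friction and masses are not known exactly. Their poses are not given: they have to be found in the camera images.
- logger_mid (a point): Hand-held pH logger: upright grey plastic block, black cap, small screen, 46 x 28 x 120 mm, 0.23 kg. This point is its centre, 60 mm above its flat foot; z points from foot to cap. Its narrow sides face +x and -x (46 mm apart), its broad sides +y and -y (28 mm apart). It starts upright in the rack, foot 20 mm above the bench.
- button (a joint): Round black push button, 16 mm across, in the middle of the logger's foot. 0 = out, standing 12 mm proud below the foot; 0.012 m = fully home, flush with the foot. It is stiff (about 6 N at any depth) and stays where it is pushed, so the logger's weight alone does not push it in.
- rack: White upright rack fixed to the bench, base 90 x 75 mm; origin at the centre of its underside, axes as the logger in it. Walls 134 mm high stand 2 mm off the logger's narrow sides; lips 39 mm high at its broad sides (outer faces at y = +-21 mm). The logger rests on ledges 20 mm up, button hanging free, cap 140 mm above the bench, and lifts straight out.
- plate_top (a point): Flat square steel plate, 120 x 120 x 8 mm, fixed to the bench. This point is the centre of its top face, 8 mm above the bench.
- clamp_seat (a point): Seat of the aluminium cam clamp fixed to the bench: top of its 6 mm base plate, centre of the slot. A fixed cheek (34 mm wide in x, 102 mm high) has its face at y = -18 mm, the pad stands opposite at +y; open at +x and -x. The logger fits one way only, broad sides to cheek and pad, narrow sides to +x and -x, either way round; put its centre over this point.
- lever_axis (a point): Vertical axis of the clamp's cam and lever, 95 mm to the +y side of the seat, at the height of the handle post's middle, 112 mm above the bench. The steel cam below is an eccentric disc, 30 mm radius, 15 mm off the axis; its high point lies opposite the lever.
- lever_grip (a point): Middle of the lever's upright handle: a black round post 18 mm across, 48 mm tall (86 to 134 mm above the bench), 80 mm from lever_axis on the steel lever arm, whose top is 86 mm above the bench.
- cam (a joint): Cam and lever angle, growing clockwise seen from above. 0: lever along -x of clamp_seat, clamp open; 1.57: lever along +y, the cam's high point bears on the follower, which has moved 15 mm towards the cheek and presses through the pad's 800 N/m spring. Stops at -0.35 and 1.62. Stays where left; turning takes a few newtons at the post.
- beaker: Glass beaker, 72 mm across, 95 mm tall; a bystander. Origin under its centre, as for all bystanders.
- bulb: Terracotta-coloured rubber pipette bulb standing neck up, 54 mm across, 85 mm tall; a bystander.
- jar: Small amber jar, 52 mm across, 70 mm tall; a bystander.
- reagent: Amber reagent bottle, 64 mm across, 140 mm tall; a bystander.
- washbottle: White plastic bottle, 68 mm across, 150 mm tall; a bystander.
- flask: Glass volumetric flask with a long neck, 84 mm across, 175 mm tall; a bystander.
- dish: White porcelain dish, 90 mm across, 25 mm tall; a bystander.
- logger: The same logger; origin at the centre of its foot, axes as above.
- pad: The clamp's sprung rubber pad, 34 mm wide in x, 11 to 61 mm above the bench. Its face is 20 mm to the +y side of clamp_seat at lever angle 0 (up to 25 mm at less) and moves towards the cheek as the cam turns. Origin not on the pad: on the clamp's underside, below the seat when the lever is at 0.
Mind the look-alikes: they are no part of the job. Of the things like the logger, leave any that is orange; of the rest the smaller one is meant.

How it is judged:
By the outcome, as a careful person would: the job done as asked, in the order asked, and still so for the second after the job is handed in, with the robot touching nothing.
It also fails if it takes over 69 s, if anything falls off the work surface, if the arm or the gripper's body presses on something with over 40 N, if the wrist force passes 120 N, or if a joint passes its speed limit or range.

## Working session

There is one attempt and no reset: what is moved stays moved. The work goes in short steps, Python scripts to look and compute and a tool call to move; the robot and the scene stay as the last step left them, time stands still between calls to the robot, and variables do not carry over. Pictures are saved under pics/ and viewed, at most 10 in all, crops included, and the job is handed in when it is done.

Besides the shell and the picture viewer there is one more tool, called after ">>>" by a JSON object that holds its "op" and its "data", one argument or row to a line. move_arm: Moves the arm, as the interface text tells. Its arguments: {"type":"object","properties":{"targets":{"type":"array"},"grip":{"type":"number"},"force":{"type":"number"}},"required":["targets"]}

```bash
mkdir -p pics
cat > h.py <<'E'
import numpy as np, cv2
from rig import ctrl
def cam(name):
    o=ctrl.get_obs(); c=ctrl.read_camera(name)
    if name=="wrist":
        T=np.array(c["T_tool_cam"]); R=np.array(o["ee_rot"]); 
        c["rotation"]=R@T[:3,:3]; c["origin"]=R@T[:3,3]+np.array(o["tool_pos"])
    c["rotation"]=np.array(c["rotation"]).reshape(3,3); c["origin"]=np.array(c["origin"])
    c["f"]=192/np.tan(np.radians(c["fov_y"])/2)
    return c
def rays(c,uv):
    uv=np.asarray(uv,float).reshape(-1,1,2); K=np.array([[c["f"],0,c["cx"]],[0,c["f"],c["cy"]],[0,0,1]])
    n=uv.reshape(-1,2).copy(); n=(n-[c["cx"],c["cy"]])/c["f"]; d=n.copy()
    for _ in range(20): n=d/(1+c["k1"]*(n**2).sum(1,keepdims=True))
    return np.c_[n[:,0],-n[:,1],-np.ones(len(n))]
def onplane(c,uv,z):
    r=rays(c,uv)@c["rotation"].T; t=(z-c["origin"][2])/r[:,2:]
    return c["origin"]+t*r
def cloud(c):
    v,u=np.mgrid[:384,:512]; r=rays(c,np.c_[u.ravel(),v.ravel()])
    P=(r*c["z_map"].reshape(-1,1))@c["rotation"].T+c["origin"]
    P[c["z_map"].ravel()==0]=np.nan
    return P.reshape(384,512,3)
def save(c,n): cv2.imwrite(f"pics/{n}.png",c["pixels"][...,::-1])
E
python3 - <<'E'
from h import *
import pickle
for n in("scene","top"):
    c=cam(n); save(c,n); pickle.dump(c,open(n+".pkl","wb")); print(n,c["origin"],c["k1"],c["f"],c["rotation"].round(2).tolist())
c=pickle.load(open("top.pkl","rb"))
a=pickle.load(open("scene.pkl","rb"))
cv2.imwrite("pics/both.png",cv2.resize(np.vstack([a["pixels"],c["pixels"]])[...,::-1],(400,600)))
E
```

```text
scene [ 1.25077058 -0.12488045  1.06079659] -0.03700917285402489 483.42131634019694 [[-0.03, -0.81, 0.59], [1.0, -0.03, 0.01], [0.0, 0.59, 0.81]]
top [ 0.40791873 -0.11522689  1.02625004] -0.010242809646574466 359.80735190353596 [[0.03, 0.99, -0.14], [-1.0, 0.03, 0.03], [0.03, 0.14, 0.99]]
```

View pics/scene.png

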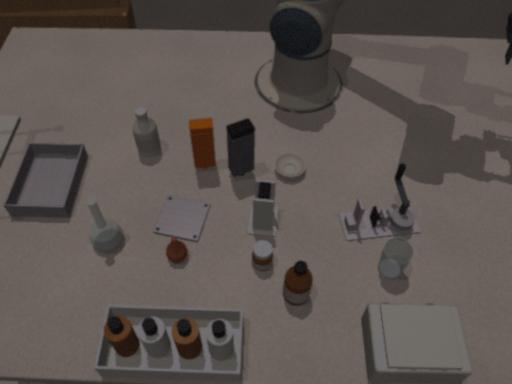

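View pics/top.png

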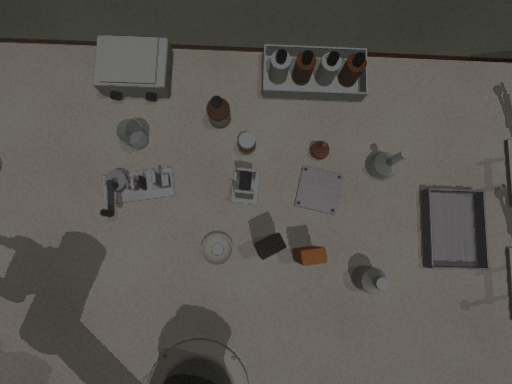

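Candidates for the logger are three. The block in the white rack is at scene (264,190) / top (245,181), a larger dark free-standing block is at scene (241,148) / top (270,246), and an orange one is at scene (203,143). By the description it is the smaller, non-orange one in the rack. I'll check that in a close crop together with the clamp.

Run:
```python
from h import *
import pickle
a=pickle.load(open("scene.pkl","rb"));c=pickle.load(open("top.pkl","rb"))
g=lambda im,x,y,w,h,s:cv2.resize(np.clip(im[y:y+h,x:x+w,::-1].astype(float)*1.6,0,255).astype(np.uint8),(w*s,h*s),interpolation=cv2.INTER_CUBIC)
A=np.hstack([g(c["pixels"],95,155,100,75,4),g(c["pixels"],210,150,100,75,4)])
B=np.hstack([g(a["pixels"],330,160,100,75,4),g(a["pixels"],215,160,100,75,4)])
cv2.imwrite("pics/crop.png",np.vstack([A,B]))
P=cloud(c)
# height mask lists
Z=P[...,2]
for n,(u,v) in dict(logger=(245,181),rack=(245,197),plate=(319,190),big=(270,246),seat=(152,185),post=(107,212),lever=(111,195),jar=(247,137),reag=(218,108),bulb=(320,150),beaker=(137,135),flask=(380,165),dish=(217,248),orange=(313,256),wash=(378,282)).items(): print(n,P[v,u].round(3))
```

```text
logger [ 0.55  -0.11   0.138]
rack [ 0.52  -0.11   0.046]
plate [ 0.552 -0.322  0.007]
big [ 0.392 -0.172  0.185]
seat [0.551 0.155 0.006]
post [0.463 0.228 0.129]
lever [0.511 0.239 0.083]
jar [ 0.684 -0.111  0.069]
reag [ 0.745 -0.032  0.118]
bulb [ 0.656 -0.314  0.062]
beaker [0.698 0.21  0.001]
flask [ 0.619 -0.48   0.063]
dish [ 0.38  -0.037  0.003]
orange [ 0.372 -0.275  0.171]
wash [ 0.313 -0.435  0.152]
```

View pics/crop.png

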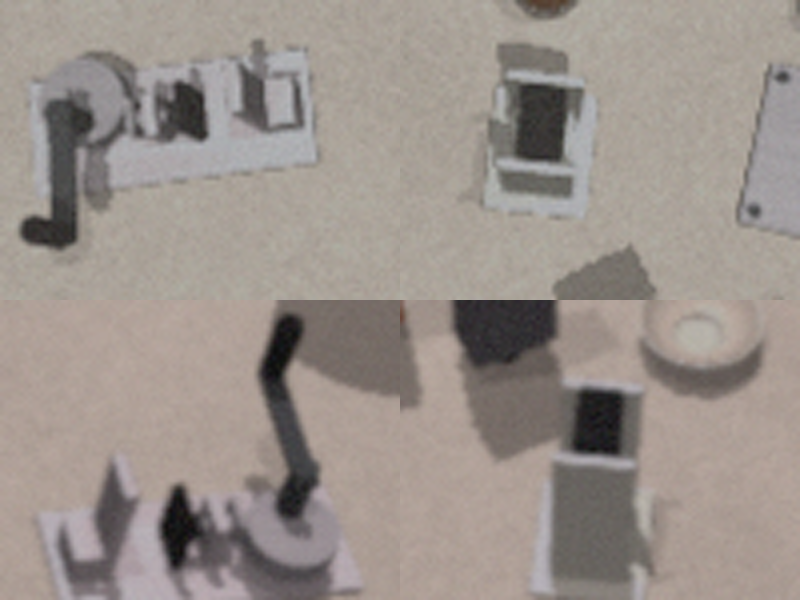

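The top crops show the rack at about top (245,186), with a small grey logger and black cap between the white walls, so that is the one meant. The clamp's cheek is to the right at (160,180), the pad at (140,182), and the cam is at the left with the lever pointing down at (110,200). I'll take the first estimates from these.

Run:
```python
from h import *
import pickle
c=pickle.load(open("top.pkl","rb")); P=cloud(c); Z=P[...,2]
o=ctrl.get_obs(); print(np.round(o["ee_rot"],3).tolist(), o["tool_pos"])
w=ctrl.read_camera("wrist"); print(np.round(w["T_tool_cam"],3).tolist(),w["fov_y"])
def box(lo,hi,zlo,zhi):
    m=(P[...,0]>lo[0])&(P[...,0]<hi[0])&(P[...,1]>lo[1])&(P[...,1]<hi[1])&(Z>zlo)&(Z<zhi)
    q=P[m]; r=cv2.minAreaRect(q[:,:2].astype(np.float32)*1000); print(m.sum(),np.round(q.mean(0),4),np.round(r[0],1),np.round(r[1],1),round(r[2],1))
print("rack top");box((.45,-.17),(.63,-.05),.125,.15)
print("cheek");box((.45,.05),(.63,.28),.094,.108)
print("post");box((.4,.18),(.5,.28),.12,.14)
print("cam+lever arm");box((.45,.18),(.63,.32),.075,.09)
hsv=cv2.cvtColor(c["pixels"],cv2.COLOR_RGB2HSV)
for n,(u,v) in dict(plate=(319,190),bench=(290,170),cbase=(152,195),cap=(245,181)).items(): print(n,hsv[v-2:v+3,u-2:u+3].mean((0,1)).round())
```

```text
[[-0.972, 0.235, -0.0], [0.235, 0.972, -0.001], [0.0, -0.001, -1.0]] [0.14651094 0.60723769 0.21337972]
[[-0.0, 0.956, 0.293, 0.082], [1.0, 0.0, 0.001, -0.0], [0.001, 0.293, -0.956, -0.171], [0.0, 0.0, 0.0, 1.0]] 66.83116549423269
rack top
332 [ 0.5513 -0.1084  0.136 ] [ 552.  -108.2] [48.8 64.2] 86.5
cheek
67 [0.5433 0.1455 0.1003] [510.9 174.7] [ 28.2 157.6] 47.2
post
52 [0.4613 0.2342 0.1308] [461.1 235.1] [15.7 17.2] 44.6
cam+lever arm
187 [0.5082 0.2403 0.0846] [501.2 240.7] [97.1 16.8] 6.7
plate [130.   6. 100.]
bench [ 17.  25. 107.]
cbase [119.   5. 109.]
cap [43. 21. 36.]
```

>>> {"op": "move_arm", "data": {
  "targets": [60,-100,87,0.1,120,-180,87,0.17,180,-250,87,0.17,240,-320,87,0.17,300,-380,87,0.17,345,-410,87,0.17,375,-437,87,0.17,375,-437,87,0.17,375,-437,87,0.17,375,-437,87,0.17],
  "grip": 0.8
}}

```text
time_s: 1.15
tool_pos: [0.4593, 0.235, 0.2953]
ee_rot: [[-0.998, 0.067, -0.0], [0.067, 0.998, 0.0], [0.0, 0.0, -1.0]]
contact_force: [0.7, 0.4, 1.0]
gripper_width: 0.0728
grasp_force: 0.0
```

Run:
```python
from h import *
import pickle
c=cam("wrist"); o=ctrl.get_obs(); print(o["tool_pos"],o["dq"],np.round(o["ee_rot"],3).tolist(),o["time_s"]); pickle.dump(c,open("w1.pkl","wb"))
cv2.imwrite("pics/w1.png",np.clip(c["pixels"][...,::-1]*1.6,0,255).astype(np.uint8))
```

```text
[0.46426617 0.23038468 0.29563487] [ 0.10648999 -0.01314639  0.04242915  0.00928605 -0.01763666  0.15979673] [[-0.998, 0.07, 0.003], [0.07, 0.998, -0.002], [-0.003, -0.002, -1.0]] 1.2
```

View pics/w1.png

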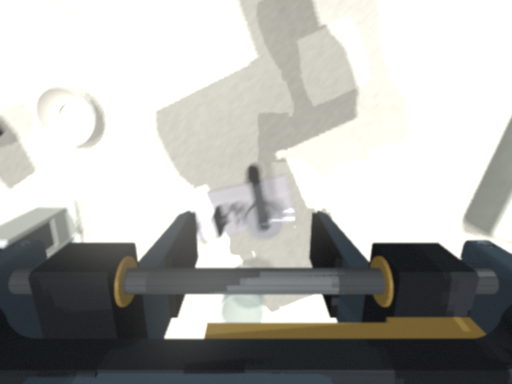

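Wrist view: the gripper covers the lower part. The clamp sits at (250,205) just above the fingers, the lever post at (253,172), and the dish at (68,117). I'll go a little further on for a stationary look.

>>> {"op": "move_arm", "data": {
  "targets": [40,-50,-20,0,40,-70,-20,0,40,-70,-20,0,40,-70,-20,0,40,-70,-20,0]
}}

```text
time_s: 1.7
tool_pos: [0.498, 0.1675, 0.2753]
ee_rot: [[-0.998, 0.066, 0.0], [0.066, 0.998, 0.0], [0.0, 0.0, -1.0]]
contact_force: [-0.0, 0.4, 0.4]
gripper_width: 0.0728
grasp_force: 0.0
```

Run:
```python
from h import *
import pickle
c=cam("wrist"); o=ctrl.get_obs(); print(o["tool_pos"],np.abs(o["dq"]).max()); pickle.dump(c,open("w2.pkl","wb"))
P=cloud(c); Z=P[...,2]
m=(np.abs(P[...,0]-.53)<.12)&(np.abs(P[...,1]-.19)<.14)
im=c["pixels"].copy()
hm=np.clip(Z*1000*1.7,0,255); hm[np.isnan(Z)]=0
hm=cv2.applyColorMap(hm.astype(np.uint8),cv2.COLORMAP_JET)
x0,y0,w,h=150,70,260,190
cv2.imwrite("pics/w2.png",np.vstack([cv2.resize(a[y0:y0+h,x0:x0+w],(400,292),interpolation=cv2.INTER_CUBIC) for a in(im[...,::-1],hm)]))
def rect(n,m):
    q=P[m]; r=cv2.minAreaRect(q[:,:2].astype(np.float32)*1000); print(n,m.sum(),np.round(q.mean(0),4),np.round(r[0],1),np.round(r[1],1),round(r[2],1))
rect("post",m&(Z>.125)&(Z<.14)); rect("cheek",m&(Z>.097)&(Z<.108)&(P[...,1]<.19)); rect("base",m&(Z>.0035)&(Z<.009))
rect("arm",m&(Z>.080)&(Z<.09));rect("pad",m&(Z>.055)&(Z<.068)&(P[...,1]<.21))
```

```text
[0.49797329 0.16771773 0.27539753] 0.0040493584368771676
post 236 [0.4611 0.2363 0.1336] [461.6 236.8] [17. 17.] 87.9
cheek 206 [0.5584 0.1298 0.1018] [559.4 129.6] [33.5 10.1] 10.3
base 3819 [0.5405 0.1924 0.0063] [548.2 196.6] [ 86.1 200.1] 9.0
arm 788 [0.5123 0.2353 0.0864] [537.  200.3] [ 85.8 145.2] 38.7
pad 191 [0.5547 0.1661 0.0613] [597.  166.4] [125.9  53.6] 16.2
```

View pics/w2.png

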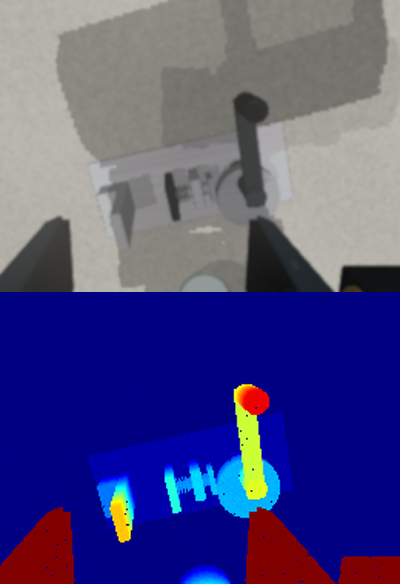

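The clamp is clear here: cheek top at crop (120,215), pad at (170,195), lever arm from (255,195) to the post at (250,105). I'll refine its yaw.

Run:
```python
from h import *
import pickle
c=pickle.load(open("w2.pkl","rb")); P=cloud(c); Z=P[...,2]; X=P[...,0];Y=P[...,1]
m=(abs(X-.54)<.07)&(abs(Y-.19)<.13)&(Z>.0035)&(Z<.012)
m=cv2.morphologyEx(m.astype(np.uint8),cv2.MORPH_OPEN,np.ones((3,3)))
n,l,s,_=cv2.connectedComponentsWithStats(m); print(s[1:,4])
q=P[(l>0)&(s[l,4]>60)]; r=cv2.minAreaRect(q[:,:2].astype(np.float32)*1000); print("base",r)
# near long edge (low x): fit
d=q[:,:2]*1000; bins=np.arange(95,300,5); e=np.array([(b+2.5,d[(d[:,1]>=b)&(d[:,1]<b+5),0].min()) for b in bins if ((d[:,1]>=b)&(d[:,1]<b+5)).sum()>8]); 
k=e[(e[:,0]>120)&(e[:,0]<270)]; p=np.polyfit(k[:,0],k[:,1],1);print("edge yaw deg",np.degrees(np.arctan(-p[0])),np.abs(np.polyval(p,k[:,0])-k[:,1]).max())
def rect(n,m):
    q=P[m]; r=cv2.minAreaRect(q[:,:2].astype(np.float32)*1000); print(n,m.sum(),np.round(q.mean(0),4),np.round(r[0],1),np.round(r[1],1),round(r[2],1)); return q
rect("pad",(abs(X-.55)<.035)&(abs(Y-.172)<.02)&(Z>.055)&(Z<.068))
a=rect("arm",(abs(X-.5)<.05)&(abs(Y-.238)<.02)&(Z>.080)&(Z<.09)&(X<.525))
rect("cam",(abs(X-.54)<.07)&(abs(Y-.245)<.06)&(Z>.04)&(Z<.078))
print(np.unique((Z[(abs(X-.55)<.05)&(abs(Y-.235)<.03)]*200).round()/200,return_counts=True))
```

```text
[ 706 2761  260   30]
base ((549.03125, 196.68426513671875), (84.0975112915039, 199.92515563964844), 9.19422721862793)
edge yaw deg 7.745955480647565 15.21557948171835
pad 140 [0.5514 0.1754 0.0611] [552.3 175.6] [34.1  8. ] 9.6
arm 522 [0.4984 0.2402 0.086 ] [491.3 240.4] [68.4 16.3] 6.7
cam 1129 [0.5547 0.2348 0.0463] [557.6 232.3] [57.4 89. ] 8.1
(array([0.   , 0.005, 0.01 , 0.015, 0.025, 0.03 , 0.035, 0.04 , 0.045,
       0.05 , 0.055, 0.06 , 0.065, 0.07 , 0.075, 0.08 , 0.085, 0.09 ,
       0.33 , 0.335, 0.34 , 0.345, 0.35 ]), array([139, 714,  64,   4,   6,  27,  31,  63, 680,  35,   6,   8,   5,
         5,   5,  10, 328, 158,  81, 111,  93,  76,  28]))
```

>>> {"op": "move_arm", "data": {
  "targets": [0,-50,0,0,0,-100,0,0,0,-150,0,0,0,-200,0,0,0,-250,0,0,0,-276,0,0,0,-276,0,0,0,-276,0,0]
}}

```text
time_s: 2.55
tool_pos: [0.4984, -0.1086, 0.2753]
ee_rot: [[-0.998, 0.067, 0.0], [0.067, 0.998, 0.0], [-0.0, 0.0, -1.0]]
contact_force: [-0.2, -0.2, 0.1]
gripper_width: 0.073
grasp_force: 0.0
```

Run:
```python
from h import *
import pickle
c=cam("wrist"); o=ctrl.get_obs(); print(o["tool_pos"],np.abs(o["dq"]).max(),np.round(o["ee_rot"],3).tolist()); pickle.dump(c,open("w3.pkl","wb"))
P=cloud(c); Z=P[...,2]; X=P[...,0];Y=P[...,1]
g=c["pixels"].mean(2)
near=(abs(X-.551)<.06)&(abs(Y+.108)<.06)
def rect(n,m):
    q=P[m]; r=cv2.minAreaRect(q[:,:2].astype(np.float32)*1000); print(n,m.sum(),np.round(q.mean(0),4),np.round(r[0],1),np.round(r[1],1),round(r[2],1)); return q
top=near&(Z>.127)&(Z<.148)
rect("top",top); 
m=cv2.morphologyEx((top&(g<70)).astype(np.uint8),cv2.MORPH_OPEN,np.ones((3,3)))>0
rect("cap",m)
m=cv2.morphologyEx((top&(g>100)).astype(np.uint8),cv2.MORPH_OPEN,np.ones((2,2)))>0
rect("walls",m); rect("lips",near&(Z>.035)&(Z<.043))
for n,(u,v) in {}.items(): pass
cv2.imwrite("pics/w3.png",c["pixels"][60:260,120:400,::-1])
t=pickle.load(open("top.pkl","rb")); hsv=cv2.cvtColor(t["pixels"],cv2.COLOR_RGB2HSV)
m=((hsv[...,0]>100)&(hsv[...,1]<20)).astype(np.uint8); m=cv2.morphologyEx(m,cv2.MORPH_CLOSE,np.ones((3,3)));m=cv2.morphologyEx(m,cv2.MORPH_OPEN,np.ones((3,3)))
n,l,s,_=cv2.connectedComponentsWithStats(m); k=l[190,319]; print(s[k])
cn=cv2.findContours((l==k).astype(np.uint8),0,2)[0][0]; w=onplane(t,cn.reshape(-1,2),.008)[:,:2]; print("plate",cv2.minAreaRect((w*1000).astype(np.float32)))
```

```text
[ 0.49836544 -0.10803736  0.27527442] 0.015353092820987024 [[-0.998, 0.066, 0.0], [0.066, 0.998, 0.0], [-0.0, 0.0, -1.0]]
top 1561 [ 0.5487 -0.1088  0.1373] [ 551.8 -108.7] [49.5 64.6] 85.2
cap 829 [ 0.5496 -0.1084  0.1402] [ 550.9 -108.4] [25.6 44. ] 85.8
walls 609 [nan nan nan] [ 589.  -107.1] [ 70.  138.4] 85.2
lips 87 [ 0.5473 -0.1132  0.0391] [ 548.8 -108.3] [48.1 57.7] 85.3
[ 295  166   47   48 1633]
plate ((552.7919921875, -320.3755798339844), (118.66522216796875, 116.99363708496094), 78.54950714111328)
```

View pics/w3.png

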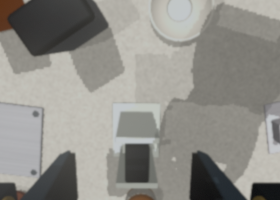

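Crop w3 shows the plate at left (15,140), the larger look-alike at top left, and the rack at (135,145) with the logger's cap between the fingers. Logger: (551, -108.5), yaw -4.7°. I'll descend and grip its broad sides.

>>> {"op": "move_arm", "data": {
  "targets": [30,0,0,-0.015,53,0,-30,-0.015,53,0,-80,-0.015,53,0,-130,-0.015,53,0,-175,-0.015,53,0,-189,-0.015,53,0,-189,-0.015,53,0,-189,-0.015]
}}

```text
time_s: 3.4
tool_pos: [0.5519, -0.1081, 0.0869]
ee_rot: [[-0.997, 0.08, 0.001], [0.08, 0.997, -0.0], [-0.001, -0.0, -1.0]]
contact_force: [0.3, 0.2, 0.6]
gripper_width: 0.0731
grasp_force: 0.0
```

>>> {"op": "move_arm", "data": {
  "targets": [0,0,0,0,0,0,0,0,0,0,0,0,0,0,0,0,0,0,0,0,0,0,0,0,0,0,0,0,0,0,0,0],
  "grip": 0,
  "force": 40
}}

```text
time_s: 4.2
tool_pos: [0.5513, -0.1092, 0.0862]
ee_rot: [[-0.997, 0.082, -0.0], [0.082, 0.997, -0.0], [0.0, -0.0, -1.0]]
contact_force: [-0.3, 0.3, 1.3]
gripper_width: 0.0274
grasp_force: 40.0
```

>>> {"op": "move_arm", "data": {
  "targets": [0,0,15,0,0,0,40,0,0,0,80,0,0,0,125,0,0,0,160,0,0,0,160,0,0,-45,160,0,-10,-90,160,0,-10,-135,160,0,-10,-175,160,0,-10,-205,150,0,-10,-212,110,0,-10,-212,70,0,-10,-212,35,0,-10,-212,12,0,-10,-212,6,0,-10,-212,6,0,-10,-212,6,0]
}}

```text
time_s: 6.0
tool_pos: [0.5418, -0.3215, 0.0932]
ee_rot: [[-0.997, 0.082, 0.001], [0.082, 0.997, -0.001], [-0.001, -0.001, -1.0]]
contact_force: [0.9, -0.4, -0.8]
gripper_width: 0.0283
grasp_force: 40.0
```

Run:
```python
from h import *
import pickle
c=cam("scene"); pickle.dump(c,open("s2.pkl","wb"));print(ctrl.get_obs()["contact_force"])
cv2.imwrite("pics/s2.png",cv2.resize(c["pixels"][120:280,120:330,::-1],(630,480),interpolation=cv2.INTER_CUBIC))
```

```text
[-0.11589262 -0.28080404 -1.40107048]
```

View pics/s2.png

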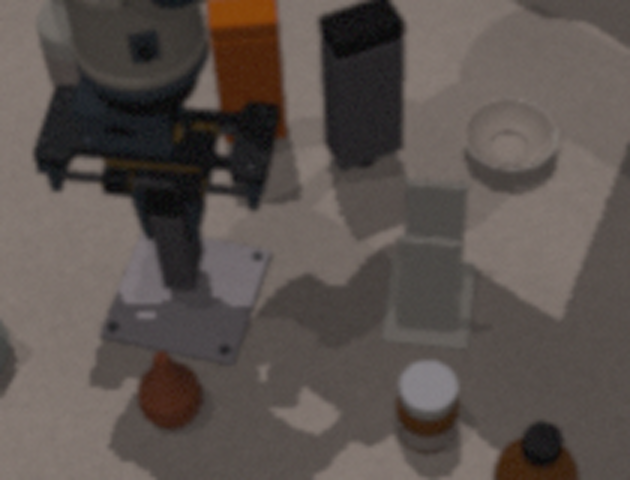

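The logger is held upright over the plate at (182,255), and the rack is empty. Now I'll press.

>>> {"op": "move_arm", "data": {
  "targets": [0,0,-4,0,0,0,-7,0,0,0,-10,0,0,0,-13,0,0,0,-16,0,0,0,-16,0,0,0,-16,0]
}}

```text
time_s: 6.75
tool_pos: [0.541, -0.321, 0.0758]
ee_rot: [[-0.997, 0.082, -0.001], [0.082, 0.997, 0.0], [0.001, 0.0, -1.0]]
contact_force: [0.5, -0.1, -0.5]
gripper_width: 0.0279
grasp_force: 40.0
```

>>> {"op": "move_arm", "data": {
  "targets": [0,0,-1,0,0,0,-2,0,0,0,-3,0,0,0,-3,0,0,0,-3,0,0,0,-3,0]
}}

```text
time_s: 7.35
tool_pos: [0.5411, -0.321, 0.0742]
ee_rot: [[-0.997, 0.082, -0.0], [0.082, 0.997, -0.0], [0.0, -0.0, -1.0]]
contact_force: [-5.3, 3.2, 20.7]
gripper_width: 0.028
grasp_force: 40.0
```

The foot is hard on the plate: 20 N against the button's 6 N, at the expected height. I'll ease off, release, rise and look.

>>> {"op": "move_arm", "data": {
  "targets": [0,0,0.5,0,0,0,0.5,0]
}}

```text
time_s: 7.55
tool_pos: [0.541, -0.321, 0.0742]
ee_rot: [[-0.997, 0.082, -0.0], [0.082, 0.997, 0.0], [0.0, 0.0, -1.0]]
contact_force: [-3.4, 2.5, 12.3]
gripper_width: 0.028
grasp_force: 40.0
```

>>> {"op": "move_arm", "data": {
  "targets": [0,0,0,0,0,0,0,0,0,0,0,0,0,0,0,0,0,0,0,0,0,0,20,0,0,0,50,0,0,0,90,0,0,0,130,0,-40,0,170,0,-40,0,170,0,-40,0,170,0,-40,0,170,0],
  "grip": 0.7
}}

```text
time_s: 8.85
tool_pos: [0.5013, -0.321, 0.2428]
ee_rot: [[-0.997, 0.082, -0.001], [0.082, 0.997, 0.001], [0.001, 0.001, -1.0]]
contact_force: [-0.7, 0.9, -1.1]
gripper_width: 0.0638
grasp_force: 0.0
```

Run:
```python
from h import *
import pickle
c=cam("wrist"); o=ctrl.get_obs(); print(o["tool_pos"],np.abs(o["dq"]).max(),np.degrees(np.arctan2(o["ee_rot"][1][1],o["ee_rot"][0][1]))); pickle.dump(c,open("w4.pkl","wb"))
P=cloud(c); Z=P[...,2]; X=P[...,0];Y=P[...,1]
near=(abs(X-.541)<.06)&(abs(Y+.32)<.06)
q=P[near&(Z>.115)&(Z<.14)]; print(len(q),q[:,2].mean(),np.percentile(q[:,2],[5,50,95]),cv2.minAreaRect((q[:,:2]*1000).astype(np.float32)))
```

```text
[ 0.50141225 -0.32086442  0.24234959] 0.007610134224183909 85.31847622298358
1104 0.12776678986653428 [0.12437672 0.12822117 0.12945947] ((541.3679809570312, -321.5093688964844), (27.21648597717285, 46.1717529296875), 85.34379577636719)
```

Cap top is at z = 0.128, so the foot is flush on the plate with the button home. The logger stands at (541.4, -321.5) and is unturned. Now I'll regrasp it by the narrow sides.

>>> {"op": "move_arm", "data": {
  "targets": [10,0,0,-0.14,20,0,0,-0.28,30,0,0,-0.42,40,0,0,-0.56,40,0,0,-0.7,40,0,0,-0.84,40,0,0,-0.98,40,0,0,-1.12,40,0,0,-1.26,40,0,0,-1.4,40,0,0,-1.52,40,0,0,-1.571,40,-0.5,0,-1.571,40,-0.5,0,-1.571],
  "grip": 0.87
}}

```text
time_s: 10.3
tool_pos: [0.5414, -0.3215, 0.2426]
ee_rot: [[0.08, 0.997, -0.001], [0.997, -0.08, 0.001], [0.001, -0.001, -1.0]]
contact_force: [0.1, 0.2, -0.1]
gripper_width: 0.0796
grasp_force: 0.0
```

>>> {"op": "move_arm", "data": {
  "targets": [0,0,-45,0,0,0,-90,0,0,0,-130,0,0,0,-155,0,0,0,-162,0,0,0,-162,0,0,0,-162,0]
}}

```text
time_s: 11.0
tool_pos: [0.5421, -0.3222, 0.083]
ee_rot: [[0.081, 0.997, 0.001], [0.997, -0.081, -0.001], [-0.001, 0.002, -1.0]]
contact_force: [0.3, -0.2, 0.5]
gripper_width: 0.0795
grasp_force: 0.0
```

>>> {"op": "move_arm", "data": {
  "targets": [0,0,0,0,0,0,0,0,0,0,0,0,0,0,0,0,0,0,0,0,0,0,0,0,0,0,0,0],
  "grip": 0,
  "force": 30
}}

```text
time_s: 11.7
tool_pos: [0.5414, -0.3218, 0.0819]
ee_rot: [[0.082, 0.997, 0.0], [0.997, -0.082, -0.0], [-0.0, 0.0, -1.0]]
contact_force: [-1.0, 0.5, 5.9]
gripper_width: 0.0461
grasp_force: 30.0
```

>>> {"op": "move_arm", "data": {
  "targets": [0,0,15,0,0,0,50,0,0,0,95,0,0,0,140,0,0,20,160,0,0,60,160,0,0,100,160,0,3,140,160,0.03,5,180,160,0.06,7,220,160,0.1,9,260,160,0.13,11,300,160,0.16,13,340,160,0.19,14,380,160,0.22,14.5,420,160,0.244,14.5,450,160,0.244,14.5,474,160,0.244,14.5,474,145,0.244,14.5,474,135,0.244,14.5,474,135,0.244]
}}

```text
time_s: 13.7
tool_pos: [0.5548, 0.1519, 0.215]
ee_rot: [[-0.161, 0.987, -0.003], [0.987, 0.161, -0.001], [-0.0, -0.003, -1.0]]
contact_force: [0.3, -0.5, -1.3]
gripper_width: 0.046
grasp_force: 30.0
```

>>> {"op": "move_arm", "data": {
  "targets": [0,0,0,0,0,0,0,0]
}}

```text
time_s: 13.9
tool_pos: [0.5561, 0.1518, 0.2172]
ee_rot: [[-0.161, 0.987, 0.001], [0.987, 0.161, 0.0], [-0.0, 0.001, -1.0]]
contact_force: [0.3, 0.3, -1.0]
gripper_width: 0.0458
grasp_force: 30.0
```

Run:
```python
from h import *
import pickle
c=cam("wrist"); o=ctrl.get_obs(); print(o["tool_pos"],np.degrees(np.arctan2(o["ee_rot"][1][1],o["ee_rot"][0][1]))); pickle.dump(c,open("w5.pkl","wb"))
s=cam("scene"); pickle.dump(s,open("s5.pkl","wb"))
a=cv2.resize(s["pixels"][100:280,320:450,::-1],(433,600),interpolation=cv2.INTER_CUBIC)
b=cv2.resize(c["pixels"][...,::-1],(360,270)); b=np.vstack([b,np.zeros((330,360,3),np.uint8)])
cv2.imwrite("pics/s5.png",np.hstack([a,b]))
P=cloud(c); Z=P[...,2]; X=P[...,0];Y=P[...,1]
for n,m in dict(post=(Z>.125)&(Z<.14)&(abs(X-.461)<.03)&(abs(Y-.236)<.03),pad=(abs(X-.55)<.035)&(abs(Y-.172)<.02)&(Z>.055)&(Z<.068),bot=(abs(X-.556)<.04)&(abs(Y-.152)<.03)&(Z>.12)&(Z<.30)).items():
    q=P[m]; print(n,len(q), q.mean(0).round(4) if len(q) else 0, q.min(0).round(3) if len(q) else 0, cv2.minAreaRect((q[:,:2]*1000).astype(np.float32)) if len(q) else 0)
```

```text
[0.5561429  0.15190407 0.21717452] 9.243449331764072
post 428 [0.4635 0.2372 0.1333] [0.454 0.229 0.125] ((462.6051330566406, 237.19558715820312), (16.885128021240234, 17.358129501342773), 81.54875183105469)
pad 210 [0.5533 0.1763 0.0611] [0.537 0.17  0.055] ((553.2254638671875, 176.1844024658203), (33.04301071166992, 7.137553691864014), 9.45415210723877)
bot 10741 [0.5549 0.1627 0.2458] [0.519 0.13  0.147] ((552.6378173828125, 153.08314514160156), (50.50027847290039, 68.44373321533203), 83.76041412353516)
```

View pics/s5.png

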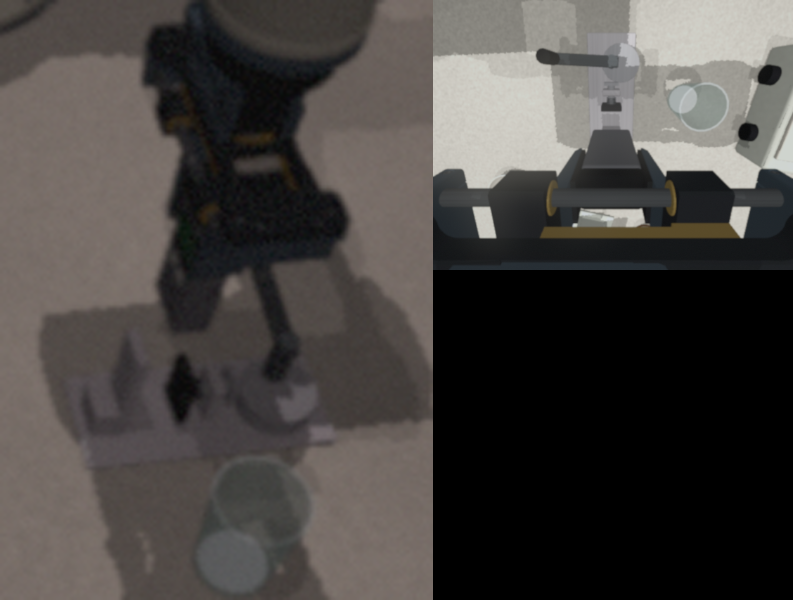

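The wrist view (inset) shows the logger at (610,150), in line with the pad (611,105), cam and lever, with the slot ahead of it. The pad position agrees within 1 mm. Lowering.

>>> {"op": "move_arm", "data": {
  "targets": [0,0.5,-20,0,0,0.5,-50,0,0,0.5,-80,0,0,0.5,-105,0,0,0.5,-125,0,0,0.5,-132,0,0,0.5,-134,0,0,0.5,-134,0,0,0.5,-134,0]
}}

```text
time_s: 14.9
tool_pos: [0.5565, 0.1529, 0.0837]
ee_rot: [[-0.161, 0.987, 0.002], [0.987, 0.161, 0.0], [0.0, 0.002, -1.0]]
contact_force: [0.1, -0.3, -2.7]
gripper_width: 0.0461
grasp_force: 30.0
```

>>> {"op": "move_arm", "data": {
  "targets": [0,0,-1,0,0,0,-2,0,0,0,-3,0,0,0,-3,0,0,0,-3,0]
}}

```text
time_s: 15.4
tool_pos: [0.5559, 0.1528, 0.0799]
ee_rot: [[-0.161, 0.987, 0.0], [0.987, 0.161, 0.0], [0.0, 0.0, -1.0]]
contact_force: [-2.5, -0.2, 4.1]
gripper_width: 0.0459
grasp_force: 30.0
```

It touches at the expected height with 4 N. Releasing and rising.

>>> {"op": "move_arm", "data": {
  "targets": [0,0,0,0,0,0,0,0,0,0,0,0,0,0,0,0,0,0,0,0,0,0,20,0,0,0,60,0,0,0,105,0,0,0,150,0,0,-40,170,0,0,-40,170,0,0,-40,170,0],
  "grip": 0.8
}}

```text
time_s: 16.6
tool_pos: [0.5559, 0.1123, 0.25]
ee_rot: [[-0.16, 0.987, 0.001], [0.987, 0.16, 0.0], [0.0, 0.001, -1.0]]
contact_force: [-0.2, -0.7, -0.2]
gripper_width: 0.0728
grasp_force: 0.0
```

Run:
```python
from h import *
import pickle
c=cam("wrist"); o=ctrl.get_obs(); print(o["tool_pos"],np.abs(o["dq"]).max(),np.degrees(np.arctan2(o["ee_rot"][1][1],o["ee_rot"][0][1]))); pickle.dump(c,open("w6.pkl","wb"))
P=cloud(c); Z=P[...,2]; X=P[...,0];Y=P[...,1]
for n,m in dict(post=(Z>.125)&(Z<.14)&(abs(X-.461)<.03)&(abs(Y-.236)<.03),cap=(abs(X-.556)<.04)&(abs(Y-.152)<.03)&(Z>.12)&(Z<.135)).items():
    q=P[m]; print(n,len(q), q.mean(0).round(4),np.percentile(q[:,2],[5,50,95]), cv2.minAreaRect((q[:,:2]*1000).astype(np.float32)))
```

```text
[0.55546917 0.11285881 0.24917805] 0.015055720701584787 9.246477160141353
post 384 [0.4635 0.2368 0.1333] [0.12828166 0.13374514 0.13517388] ((462.7980651855469, 237.13563537597656), (16.814250946044922, 16.938480377197266), 54.733848571777344)
cap 1248 [0.5566 0.1538 0.126 ] [0.12398511 0.12611649 0.12734277] ((556.5857543945312, 153.3891143798828), (46.03571701049805, 27.371477127075195), 9.071064949035645)
```

The logger stands free on the seat at (556.6, 153.4), cap at z = 0.126 and yaw 9.1°. Next I'll grip the lever post across its swing direction.

>>> {"op": "move_arm", "data": {
  "targets": [-10,12,10,0.14,-20,24,10,0.28,-30,40,10,0.42,-40,55,10,0.56,-50,70,10,0.7,-60,85,10,0.84,-70,95,10,0.98,-80,105,10,1.12,-90,115,10,1.26,-93,124,10,1.4,-93,124,0,1.526,-93,124,0,1.526,-93,124,0,1.526],
  "grip": 0.5
}}

```text
time_s: 17.95
tool_pos: [0.4623, 0.2371, 0.249]
ee_rot: [[-0.994, -0.114, -0.002], [-0.114, 0.994, -0.001], [0.002, -0.0, -1.0]]
contact_force: [0.2, 0.8, -0.5]
gripper_width: 0.0457
grasp_force: 0.0
```

>>> {"op": "move_arm", "data": {
  "targets": [0,0,-40,0,0,0,-80,0,0,0,-120,0,0,0,-145,0,0,0,-153,0,0,0,-153,0,0,0,-153,0]
}}

```text
time_s: 18.65
tool_pos: [0.4636, 0.2371, 0.0978]
ee_rot: [[-0.993, -0.116, 0.001], [-0.116, 0.993, 0.001], [-0.001, 0.0, -1.0]]
contact_force: [-0.0, -0.2, -0.2]
gripper_width: 0.0456
grasp_force: 0.0
```

>>> {"op": "move_arm", "data": {
  "targets": [0,0,0,0,0,0,0,0,0,0,0,0,0,0,0,0,0,0,0,0],
  "grip": 0,
  "force": 15
}}

```text
time_s: 19.15
tool_pos: [0.463, 0.2369, 0.097]
ee_rot: [[-0.993, -0.117, 0.0], [-0.117, 0.993, 0.0], [-0.001, 0.0, -1.0]]
contact_force: [-0.7, 0.1, 6.8]
gripper_width: 0.0177
grasp_force: 15.0
```

```bash
python3 -c "
import numpy as np
x,y=-79.2,-9.3;r=[]
for a in np.r_[np.arange(.1,1.51,.1),1.53]: r+=[round(x*np.cos(a)+y*np.sin(a)-x,1),round(-x*np.sin(a)+y*np.cos(a)-y,1),0,round(-a,2)]
print(r)"
```

```text
[np.float64(-0.5), np.float64(8.0), 0, np.float64(-0.1), np.float64(-0.3), np.float64(15.9), 0, np.float64(-0.2), np.float64(0.8), np.float64(23.8), 0, np.float64(-0.3), np.float64(2.6), np.float64(31.6), 0, np.float64(-0.4), np.float64(5.2), np.float64(39.1), 0, np.float64(-0.5), np.float64(8.6), np.float64(46.3), 0, np.float64(-0.6), np.float64(12.6), np.float64(53.2), 0, np.float64(-0.7), np.float64(17.3), np.float64(59.6), 0, np.float64(-0.8), np.float64(22.7), np.float64(65.6), 0, np.float64(-0.9), np.float64(28.6), np.float64(70.9), 0, np.float64(-1.0), np.float64(35.0), np.float64(75.7), 0, np.float64(-1.1), np.float64(41.8), np.float64(79.7), 0, np.float64(-1.2), np.float64(49.1), np.float64(83.1), 0, np.float64(-1.3), np.float64(56.6), np.float64(85.8), 0, np.float64(-1.4), np.float64(64.3), np.float64(87.6), 0, np.float64(-1.5), np.float64(66.7), np.float64(88.1), 0, np.float64(-1.53)]
```

>>> {"op": "move_arm", "data": {
  "targets": [-0.5,8,0,-0.1,-0.3,15.9,0,-0.2,0.8,23.8,0,-0.3,2.6,31.6,0,-0.4,5.2,39.1,0,-0.5,8.6,46.3,0,-0.6,12.6,53.2,0,-0.7,17.3,59.6,0,-0.8]
}}

```text
time_s: 19.95
tool_pos: [0.48, 0.2964, 0.097]
ee_rot: [[-0.773, 0.634, -0.0], [0.634, 0.773, -0.001], [-0.0, -0.001, -1.0]]
contact_force: [-1.1, -4.8, 7.6]
gripper_width: 0.0177
grasp_force: 15.0
```

>>> {"op": "move_arm", "data": {
  "targets": [5.4,6,0,-0.1,11.3,11.3,0,-0.2,17.7,16.1,0,-0.3,24.5,20.1,0,-0.4,31.8,23.5,0,-0.5,39.3,26.2,0,-0.6,47,28,0,-0.7,49.4,28.5,0,-0.73,49.4,28.5,0,-0.73,49.4,28.5,0,-0.73]
}}

```text
time_s: 20.95
tool_pos: [0.5295, 0.3245, 0.0969]
ee_rot: [[-0.157, 0.988, -0.0], [0.988, 0.157, -0.001], [-0.001, -0.0, -1.0]]
contact_force: [-0.6, -3.4, 6.5]
gripper_width: 0.0175
grasp_force: 15.0
```

Run:
```python
from h import *
o=ctrl.get_obs(); p=np.array(o["tool_pos"])[:2]*1000-[541.5,246.3]; a=np.degrees(np.arctan2(p[1],p[0])); print(p,a,"cam",np.radians(90+9.3+90-a)-0 if 0 else np.radians(189.3-a))
for n in("top","scene"):
    c=cam(n);P=cloud(c);Z=P[...,2];X=P[...,0];Y=P[...,1]
    q=P[(abs(X-.556)<.04)&(abs(Y-.152)<.035)&(Z>.115)&(Z<.135)]; print(n,len(q), q.mean(0).round(4) if len(q) else 0)
```

```text
[-11.97624284  78.21275607] 98.70573302511667 cam 1.5811682421424773
top 215 [0.556  0.1475 0.1239]
scene 211 [0.5597 0.1454 0.124 ]
```

>>> {"op": "move_arm", "data": {
  "targets": [0,0,0,0,0,0,0,0,0,0,0,0,0,0,20,0,0,0,60,0,0,0,105,0,0,0,150,0,0,-60,170,0,0,-100,180,0,0,-130,180,0,0,-130,180,0,0,-130,180,0],
  "grip": 0.5
}}

```text
time_s: 22.25
tool_pos: [0.5296, 0.1944, 0.2768]
ee_rot: [[-0.156, 0.988, 0.0], [0.988, 0.156, 0.0], [0.0, 0.0, -1.0]]
contact_force: [0.4, -0.5, -0.2]
gripper_width: 0.0454
grasp_force: 0.0
```

Run:
```python
from h import *
c=cam("wrist"); o=ctrl.get_obs(); print(o["tool_pos"],np.abs(o["dq"]).max())
P=cloud(c); Z=P[...,2]; X=P[...,0];Y=P[...,1]
for n,m in dict(post=(Z>.128)&(Z<.14)&(abs(X-.529)<.03)&(abs(Y-.325)<.03),cap=(abs(X-.556)<.04)&(abs(Y-.148)<.035)&(Z>.12)&(Z<.135),pad=(abs(X-.55)<.035)&(abs(Y-.168)<.02)&(Z>.055)&(Z<.068)).items():
    q=P[m]; print(n,len(q))
    if len(q): print(q.mean(0).round(4),np.percentile(q[:,2],[5,50,95]), cv2.minAreaRect((q[:,:2]*1000).astype(np.float32)))
s=cam("scene")["pixels"]; b=c["pixels"]
cv2.imwrite("pics/fin.png",np.hstack([cv2.resize(s[60:320,60:450,::-1],(400,267)),cv2.resize(b[...,::-1],(400,300))[:267]]))
```

```text
[0.52952638 0.19516065 0.27660141] 0.020540065001554173
post 280
[0.5302 0.3248 0.1338] [0.1321306  0.13388705 0.1353409 ] ((529.957275390625, 325.1163635253906), (16.737791061401367, 17.5011043548584), 8.875337600708008)
cap 849
[0.557  0.1501 0.126 ] [0.12366604 0.12625433 0.12747109] ((557.6649780273438, 149.34278869628906), (45.434288024902344, 26.724483489990234), 8.874775886535645)
pad 228
[0.5547 0.1655 0.0615] [0.05571663 0.06122374 0.06728794] ((554.018798828125, 165.61215209960938), (44.55111312866211, 10.579127311706543), 11.685628890991211)
```

View pics/fin.png

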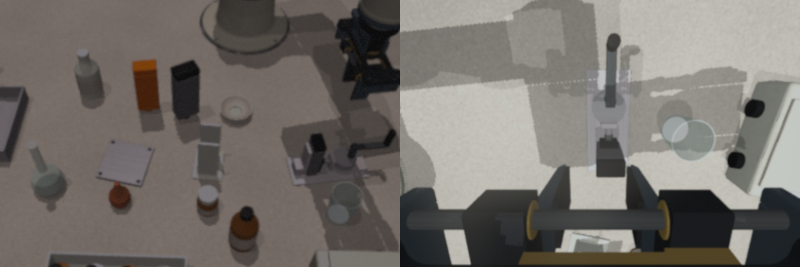

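The final picture shows the logger upright in the clamp at (315,155), clamped by the pad. The lever lies along the clamp's +y (cam ≈ 1.58), and the bystanders are where they were. The cap is at z = 0.126, so the button is still in. Handing in.

```bash
python3 -c "
from rig import ctrl
print(ctrl.sign_off())"
```

```text
the job is handed in; nothing more can be done
None
```

The job is handed in after about 22 s on the robot clock. The logger's button was pushed home on the plate and it stood there alone; it now stands upright in the clamp with the lever at about 1.58 rad, the pad holding it, the button still in by cap height, and nothing around it visibly moved.

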